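Lock the instrument transport case

TASK

Get the transport case ready for the courier: fold its open hasp down flat against the front so that the staple stands through its slot, then take the black-knobbed locking pin from its stand and drop it through the staple until its collar rests on the loop. Leave the pin upright there and leave the white handpiece in its own stand.

Things in the scene. Friction and masses are not known exactly. Their poses are not given: they have to be found in the camera images.
- case: White transport case with a grey lid, fixed to the table: 180 deep (x), 300 wide (y), 165 high (z) mm. Origin: centre of its underside. Its front face, with the hasp and the staple, looks along its own -x, roughly towards the robot, and lies 90 mm from the origin. Its top is clear but for a thin bar handle 7 mm high behind the middle.
- hasp (a joint): Angle (rad) of the steel hasp, a flat plate 62 wide, 92 long, 4 thick (mm) hinged at the top of the case's front. 0 = hanging flat against the front (closed, at its stop); 1.57 = level, sticking out; more = tipped up. It starts at 1.2 to 1.9. A friction hinge (0.04 N m) keeps it where it is left; a few newtons swing it.
- hinge (a point): Middle of the hasp's hinge axis (along the case's y), 2 mm in front of the front face, 160 mm above the table; knuckle 10 mm thick. The hasp is solid for 38 mm from here, then has a slot 48 wide, 38 to 80 mm from the axis, for the staple. Its solid part can be pushed down from above, then towards the case, with shut fingers kept above the staple.
- staple (a point): Middle of the staple's loop, level with its top, 110 mm above the table, 28 mm in front of the front face. A level steel U standing out 50 mm from the front, bars 6 mm thick. Its vertical opening is 26 mm wide along the case's y and, with the hasp closed, runs from 4 to 44 mm in front of the face. Axes as the case's: x into the case, z up.
- pin_grip (a point): Centre of the locking pin's round black knob, 22 mm across, 40 mm high. The pin stands upright, loosely, in a hole of a grey block 64 x 64 x 62 mm and lifts straight out; z up along the pin. Under the knob: a steel collar 40 mm across, 6 mm thick, then a steel shank 10 mm thick, 50 mm long (all of it in the block) with a tapered tip.
- pin_collar (a point): Underside of the locking pin's collar, on its axis, 26 mm below pin_grip and 50 mm above the tip of the shank. When the pin is home this rests on the top of the staple.
- handpiece_mid (a point): Middle (55 mm above the stand's top) of the white handpiece, a tapered white body 105 mm high and 28 mm across with a thin steel nose on top, upright in the other, similar grey stand. Not needed: leave it.
Things that resemble listed ones, but are neither listed nor needed, are in the scene too. What is shaped like the part that bears pin_grip but green or red is not meant.

How it is judged (in metres and radians):
On the way:
1. the hasp is folded down against the case (within 0.2 rad) before the pin is brought to the staple (value of joint hasp below 0.2 rad and distance between pin_collar and staple above 0.06 m), for 0.2 s.
At the end, for the whole second after the job is handed in: The hasp is closed to within 0.2 rad; the pin stands in the staple, upright within 10 degrees, its collar within 6 mm of the staple's top and within 20 mm sideways of the middle of the loop; the handpiece is within 30 mm of where it stood (value of joint hasp below 0.2 rad and horizontal distance between pin_collar and staple below 0.02 m and z of pin_collar in the frame of staple between -0.006 and 0.006 m and angle between pin_collar's own z axis and vertical below 0.175 rad and velocity of joint hasp below 0.1 rad/s and distance of handpiece_mid from where it was at the start of the episode below 0.03 m); the robot touches nothing.
It fails at once if the handpiece is knocked or lifted (more than 30 mm) (distance of handpiece_mid from where it was at the start of the episode above 0.03 m).
It also fails if it takes over 50 s, if anything falls off the work surface, if the arm or the gripper's body presses on something with over 40 N, if the wrist force passes 120 N, or if a joint passes its speed limit or range.

ROBOT

A 6-joint arm with a two-finger parallel gripper is mounted at the origin on the work surface. World frame = base frame: x ahead of the robot, y to its left, z up, the work surface at z = 0. Lengths are in m, angles in degrees, forces in N, time in s.
With the tool pointing down it reaches from about 0.4 to 0.825 m from the base axis. Payload 7 kg.
Tool frame: the origin (TCP) lies midway between the tips of the shut fingers; the grasp point (between the pads) lies 19 mm behind it; z points along the fingers, y is the direction in which the jaws open and shut (so a half turn about z gives the same grasp; the last joint's range is limited). The gripper opens to 88 mm and grips with 3 to 60 N. Pads are 19 mm wide; open, the fingers measure 130 mm over their backs; the gripper's body (78 mm by 193 mm) begins 47 mm behind the grasp point.
Start: joints at [-59.582, 20.546, 0.682, 0, -70.136, -16.507], TCP at [0.162, -0.655, 0.227] pointing down, gripper open.
Joint ranges: [-176.03, 176.03], [-82.01, 121.73], [-58.28, 71.71], [-173.87, 95.51], [-174.79, -0.11], [-173.66, 173.66]. Speed limits (degrees/s): [136.94, 136.94, 172.46, 180, 180, 180].

INTERFACE

Orientations are given as [roll, pitch, yaw] about the fixed x, y, z axes, in that order (R = Rz(yaw) Ry(pitch) Rx(roll)).
In Python, from plant import sensors, viewer, r gives the robot as it stands. The module is installed in compiled form; this text tells all that it offers.
- The arm moves only by the shell command python3 -m handwheel 'ROWS' [OPENING] [FORCE]. ROWS is JSON, one flat list of numbers, 6 for each row, row after row: the shift along the world's x, y, z in cm, then the turn, a rotation vector about the world's x, y, z in rad. In form: [tx, ty, tz, wx, wy, wz, tx, ty, tz, wx, wy, wz, ...]. A call has 1 to 8 rows; each row is the pose to reach, as a shift and turn from the pose measured when the call began; what a row does not reach only later rows make up. A row lasts 1/10 s, in which the tool goes at most 50 mm and 8.59 degrees, less where a joint would pass 70% of its speed; a pose out of reach is approached as far as the arm can. A call with a gripper value outside its range is refused whole. OPENING is the closure in counts, from 0 (fully open) to 255 (shut), set as the call begins (- or left out, the last holds). The fingers move at their own pace and stop on an object; FORCE is the grip in N (left out, the last holds). Time passes only in rows, so rows that repeat a pose let the fingers close. It gives the time, the measured TCP pose, the force and the opening at its end, in the units of the state.
- sensors.get_state(): the state, without advancing time (a new reading comes with each control period).
- viewer.capture(name): name is "side" or "top" or "wrist"; returns a dict with "img" (420x560x3 uint8, red, green, blue), "camera_matrix" (3x3 intrinsics, pixels), "camera_from_world" (4x4, takes a point from world to camera coordinates); the wrist camera has in their place "mount" (4x4, takes a point from camera to tool coordinates, whose origin is the TCP and whose axes are the flange's). Camera axes: x right, y down, z forward; pixel columns grow to the right and rows downward; lengths in m; the calibration is good to about 2 mm. A picture is of the moment at which its call begins: read the wrist's pose just before it. There is no depth.
- r.close_job(): hands the job in, once; it reports no verdict.
The state is a dict: "time_s": time; "joints": joint angles; "qd": joint speeds; "joint_torque": joint torques, N m; "tcp_pos": TCP position; "eef_rot": TCP orientation; "contact_force": force on the tool from outside, world axes, zero at the start; "moment": the same for the moment, N m; "gripper_width": finger opening in m.
Only numpy, scipy, OpenCV 4.12 (cv2) and the standard library are available. Lean on these libraries where they do the work, as an engineer would, in place of code of your own. Each camera call takes 0.05 s, during which the arm holds its last target.

## Working session

There is one attempt and no reset: what is moved stays moved. The work goes in short steps, Python scripts to look and compute and a shell command to move; the robot and the scene stay as the last step left them, time stands still between calls to the robot, and variables do not carry over. Pictures are saved under pics/ and viewed, and the job is handed in when it is done.

```bash
mkdir -p pics; ls; cat > h.py <<'E'
import numpy as np, cv2
from plant import sensors, viewer, r
from scipy.spatial.transform import Rotation as R
def cap(n,f):
    s=sensors.get_state(); c=viewer.capture(n)
    cv2.imwrite('pics/'+f+'.png',c['img'][:,:,::-1]); 
    K=np.array(c['camera_matrix'])
    if n=='wrist':
        T=np.eye(4);T[:3,:3]=R.from_euler('xyz',s['eef_rot'],degrees=True).as_matrix();T[:3,3]=s['tcp_pos']
        C=np.linalg.inv(T@np.array(c['mount']))
    else: C=np.array(c['camera_from_world'])
    np.savez('pics/'+f+'.npz',K=K,C=C)
    return c['img']
def crop(f,x0,y0,x1,y1,k,o):
    a=cv2.imread('pics/'+f+'.png')[y0:y1,x0:x1]
    cv2.imwrite('pics/'+o+'.png',cv2.resize(a,None,fx=k,fy=k,interpolation=cv2.INTER_CUBIC))
def ray(f,u,v):
    d=np.load('pics/'+f+'.npz');M=np.linalg.inv(d['C'])
    return M[:3,3],M[:3,:3]@np.linalg.inv(d['K'])@np.array([u,v,1.])
def atz(f,u,v,z):
    o,d=ray(f,u,v);return o+d*(z-o[2])/d[2]
def tri(*obs):
    A=np.zeros((3,3));b=np.zeros(3)
    L=[]
    for f,u,v in obs:
        o,d=ray(f,u,v);d=d/np.linalg.norm(d);P=np.eye(3)-np.outer(d,d);A+=P;b+=P@o;L.append((o,P))
    x=np.linalg.solve(A,b);return x,[np.linalg.norm(P@(x-o)) for o,P in L]
def proj(f,X):
    d=np.load('pics/'+f+'.npz');p=d['K']@(d['C']@np.append(X,1))[:3];return p[:2]/p[2]
def st():
    s=sensors.get_state();print({k:np.round(s[k],4).tolist() for k in ['time_s','tcp_pos','eef_rot','joints','contact_force','gripper_width']})
E
python3 - <<'E'
from h import *
for n in ['side','top','wrist']: cap(n,n+'0')
for n in ['side0','top0']: print(np.load('pics/'+n+'.npz')['C'].round(3).tolist())
st()
E
```

```text
pics
[[-0.977, -0.212, 0.001, 0.571], [-0.119, 0.545, -0.83, 0.156], [0.176, -0.811, -0.558, 0.824], [0.0, 0.0, 0.0, 1.0]]
[[0.004, -1.0, -0.012, -0.003], [-0.992, -0.002, -0.128, 0.614], [0.128, 0.012, -0.992, 1.038], [0.0, 0.0, 0.0, 1.0]]
{'time_s': 0.15, 'tcp_pos': [0.1622, -0.6549, 0.2258], 'eef_rot': [179.9267, -0.0074, -166.0968], 'joints': [-59.583, 20.5826, 0.6471, -0.0146, -70.1368, -16.5088], 'contact_force': [-0.1148, -0.0123, -0.8911], 'gripper_width': 0.0878}
```

View pics/side0.png

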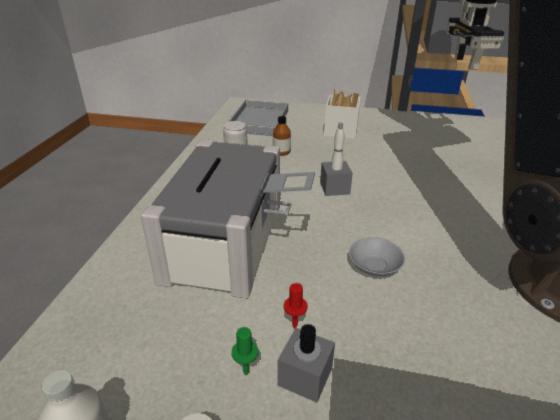

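View pics/top0.png

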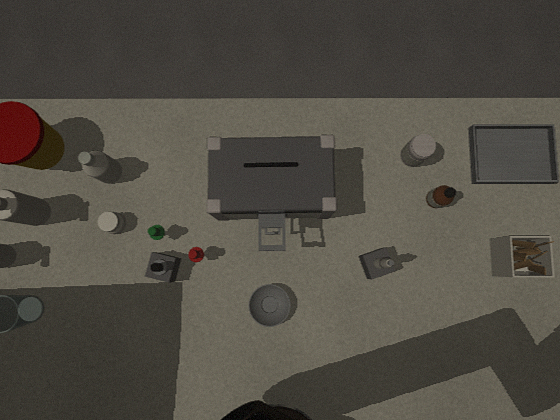

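View pics/wrist0.png

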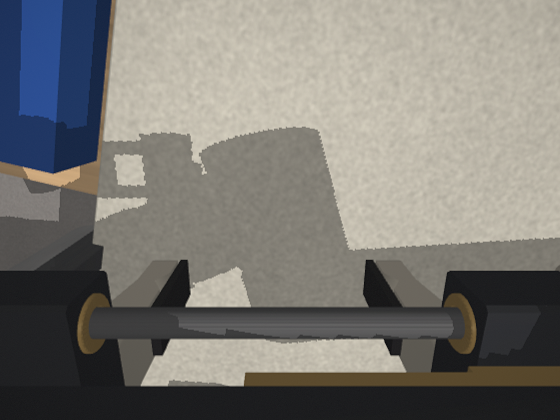

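The side view shows the case at centre with its hasp sticking out around (290,182), the black pin at (308,340) and the handpiece at (338,155). In the top view the hasp is at (272,232), the pin at (157,267) and the handpiece at (387,262).

```bash
python3 - <<'E'
from h import *
crop('side0',230,150,350,240,6,'c1')
crop('side0',260,300,360,400,6,'c2')
crop('top0',200,125,350,260,5,'c3')
crop('top0',120,220,220,290,7,'c4')
E
```

```text
(no output)
```

View pics/c1.png

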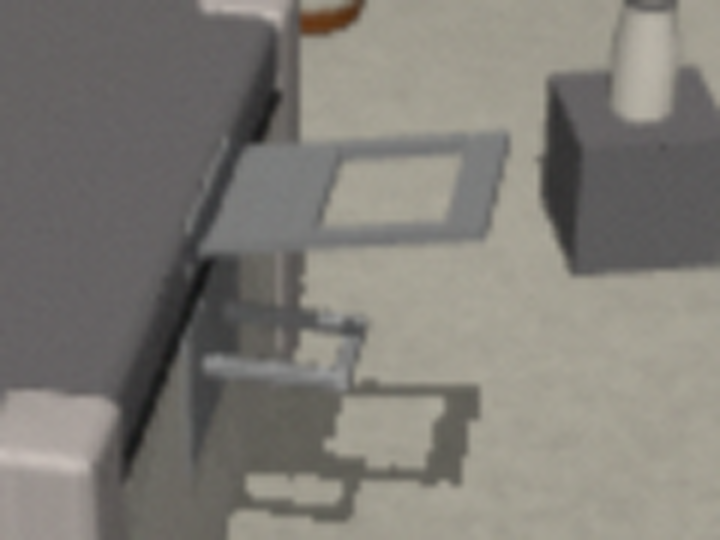

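View pics/c2.png

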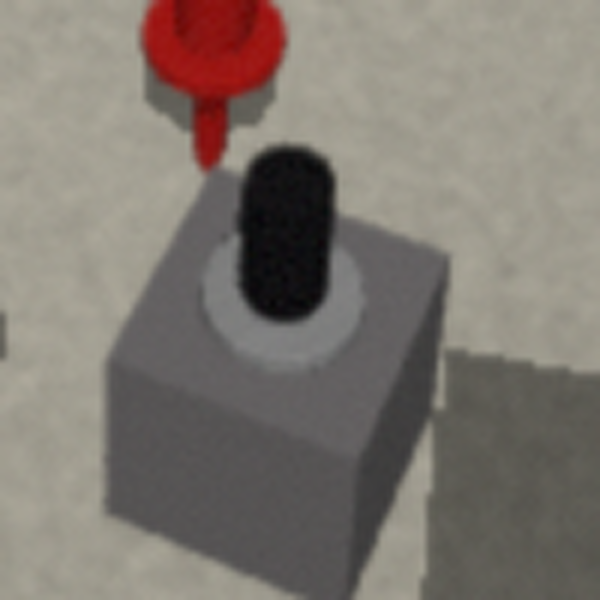

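View pics/c3.png

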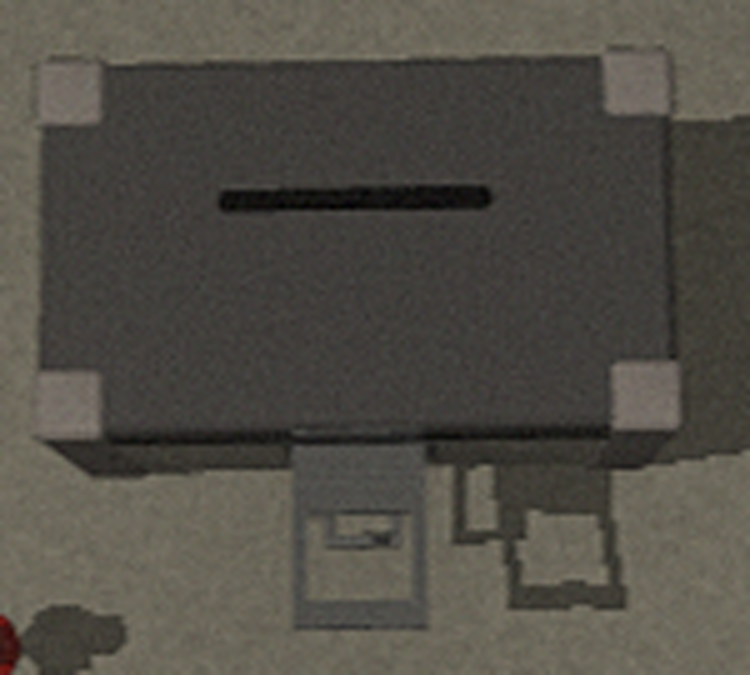

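View pics/c4.png

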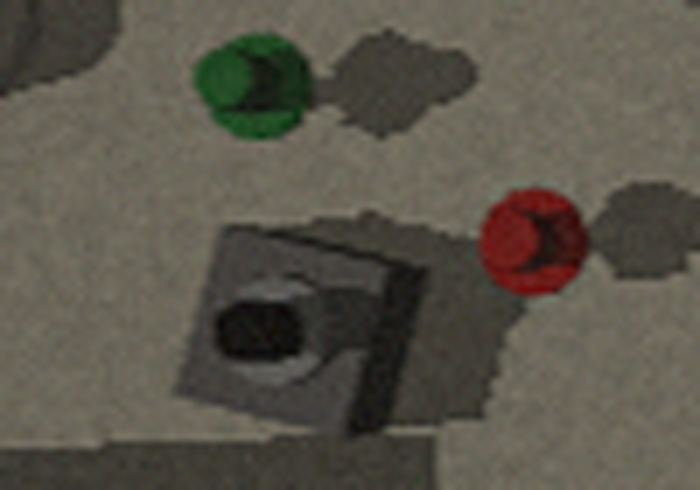

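```bash
python3 - <<'E'
from h import *
np.set_printoptions(precision=4,suppress=True)
for u,v in [(208,212),(336,210.6),(207.6,137.4),(333.6,135)]: print('case',atz('top0',u,v,.165))
print('side case front R?', atz('side0',233,226,.165))
print('pin top',tri(('top0',155.3,267.1),('side0',308,328.7)), 'atz', atz('top0',155.3,267.1,.108),atz('side0',308,328.7,.108),atz('side0',307.5,349.5,.068))
c=lambda x,y:(230+x/6,150+y/6); t=lambda x,y:(200+x/5,125+y/5)
for n,a,b in [('hingeL',(293,440),(200,253)),('hingeR',(425,440),(243,147)),('tipL',(296,626),(487,240)),('tipR',(426,626),(507,133)),('stapL',(327,548),(345,383)),('stapR',(402,548),(365,318))]:
  print(n,tri(('top0',*t(*a)),('side0',*c(*b))))
E
```

```text
case [0.5986 0.1602 0.165 ]
case [ 0.6026 -0.1379  0.165 ]
case [0.7783 0.1658 0.165 ]
case [ 0.7843 -0.1348  0.165 ]
side case front R? [0.6194 0.1647 0.165 ]
pin top (array([0.4717, 0.2968, 0.1052]), [np.float64(0.0012368690347234522), np.float64(0.001236869034723537)]) atz [0.4705 0.2958 0.108 ] [0.4727 0.2992 0.108 ] [0.4712 0.3029 0.068 ]
hingeL (array([0.5978, 0.0426, 0.1578]), [np.float64(0.0003351670541082486), np.float64(0.00033516705410799547)])
hingeR (array([ 0.5979, -0.0193,  0.1608]), [np.float64(0.0006435830788473092), np.float64(0.000643583078847098)])
tipL (array([0.5097, 0.0394, 0.1725]), [np.float64(0.0002415279610242205), np.float64(0.000241527961024254)])
tipR (array([ 0.511 , -0.0198,  0.1764]), [np.float64(0.0009484992589732844), np.float64(0.0009484992589732115)])
stapL (array([0.5524, 0.0286, 0.1056]), [np.float64(0.001738314119568138), np.float64(0.0017383141195681726)])
stapR (array([ 0.5526, -0.0082,  0.1067]), [np.float64(0.001902520657008424), np.float64(0.0019025206570083674)])
```

The pin, hasp and staple come out consistent: hinge at about (0.598, 0.012, 0.159), staple at about (0.572, 0.011, 0.110) and knob axis at about (0.471, 0.299). I'll shut the fingers, rise and travel to above the hasp.

```bash
python3 -m handwheel '[0,0,5,0,0,0, 0,0,10,0,0,-0.1, 2.3,3.8,11,0,0,-0.2, 4.7,7.7,11,0,0,-0.225, 7,11.5,11,0,0,-0.225, 9.4,15.4,11,0,0,-0.225, 11.7,19.2,11,0,0,-0.225, 14,23,11,0,0,-0.225]' 255 20
python3 -m handwheel '[2.3,3.8,0,0,0,0, 4.7,7.7,0,0,0,0, 7,11.5,0,0,0,0, 9.4,15.4,0,0,0,0, 11.7,19.2,0,0,0,0, 14,23,0,0,0,0, 16.4,26.8,0,0,0,0, 18.8,30.7,0,0,0,0]'
python3 -c "
from h import *
st()"
```

```text
time_s: 0.95
tcp_pos: [0.3026, -0.4231, 0.3357]
eef_rot: [179.9, -0.0, -179.0]
contact_force: [1.8, 1.0, 1.1]
gripper_width: 0.0291
time_s: 1.75
tcp_pos: [0.4911, -0.1143, 0.3358]
eef_rot: [179.9, 0.0, -179.0]
contact_force: [1.5, -1.0, -0.2]
gripper_width: 0.0007
{'time_s': 1.75, 'tcp_pos': [0.4911, -0.1143, 0.3358], 'eef_rot': [179.9119, 0.0179, -178.9836], 'joints': [9.1838, 1.0327, -9.674, -0.0862, -79.263, -98.1513], 'contact_force': [1.4937, -1.0245, -0.1597], 'gripper_width': 0.0007}
```

```bash
python3 -m handwheel '[2.4,3.8,0,0,0,0, 4.8,7.6,-1,0,0,0, 7,11.2,-4,0,0,0, 7.9,12.6,-8,0,0,0, 7.9,12.6,-11,0,0,0, 7.9,12.6,-12,0,0,0, 7.9,12.6,-12,0,0,0]'
python3 - <<'E'
from h import *
for n in ['side','wrist']: cap(n,n+'1')
crop('side1',200,100,360,220,5,'c5')
st()
E
```

```text
time_s: 2.45
tcp_pos: [0.5693, 0.0113, 0.2148]
eef_rot: [180.0, -0.1, -179.0]
contact_force: [-1.1, -0.3, 0.8]
gripper_width: 0.0006
{'time_s': 2.55, 'tcp_pos': [0.5708, 0.0113, 0.2176], 'eef_rot': [179.9127, 0.1362, -178.9953], 'joints': [20.741, 11.0731, -13.593, -0.0399, -65.1762, -109.7195], 'contact_force': [-0.0381, 0.06, 1.4069], 'gripper_width': 0.0008}
```

View pics/c5.png

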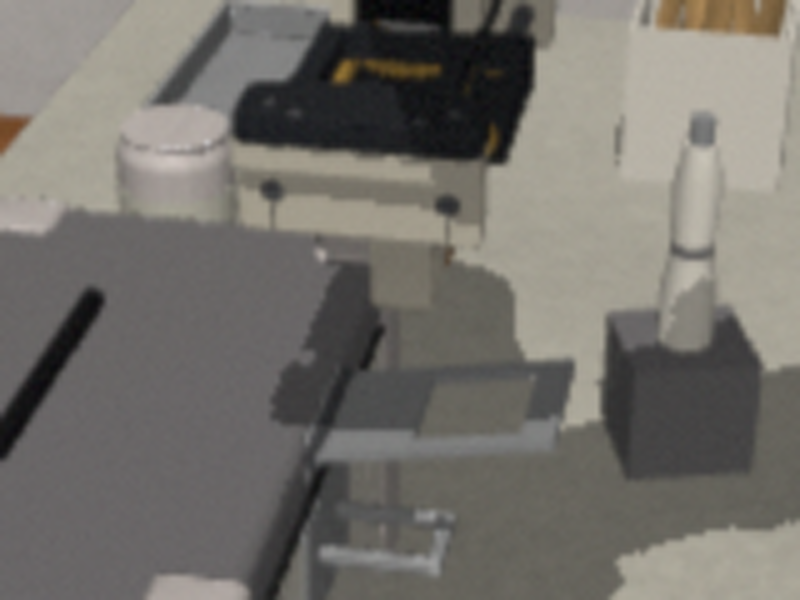

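View pics/wrist1.png

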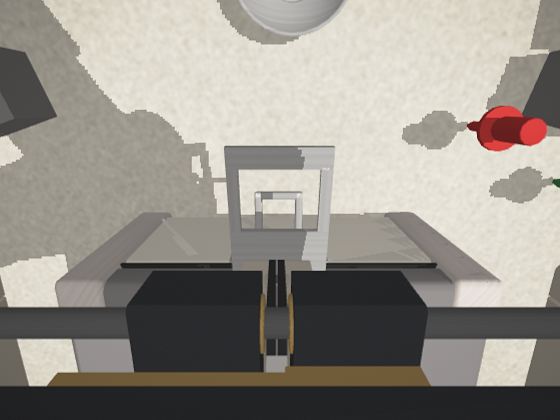

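The wrist view shows the hasp centred under the shut fingers (seam at column 277) and the staple at (279,195) through its slot. I'll press down slowly.

```bash
python3 -m handwheel '[0,0,-2,0,0,0, 0,0,-4,0,0,0, 0,0,-5,0,0,0, 0,0,-5.8,0,0,0, 0,0,-6.6,0,0,0, 0,0,-7.4,0,0,0, 0,0,-8.2,0,0,0, 0,0,-8.6,0,0,0]'
python3 - <<'E'
from h import *
cap('side','side2')
crop('side2',200,100,360,220,5,'c6')
st()
E
```

```text
time_s: 3.35
tcp_pos: [0.5705, 0.0113, 0.1307]
eef_rot: [179.9, 0.1, -179.0]
contact_force: [-0.4, -0.4, 0.5]
gripper_width: 0.0003
{'time_s': 3.4, 'tcp_pos': [0.5702, 0.0112, 0.1302], 'eef_rot': [179.9285, 0.0383, -179.0086], 'joints': [20.7451, 15.4442, -20.2069, -0.0669, -54.2886, -109.7146], 'contact_force': [-0.2538, -0.4061, -0.4146], 'gripper_width': 0.0003}
```

View pics/c6.png

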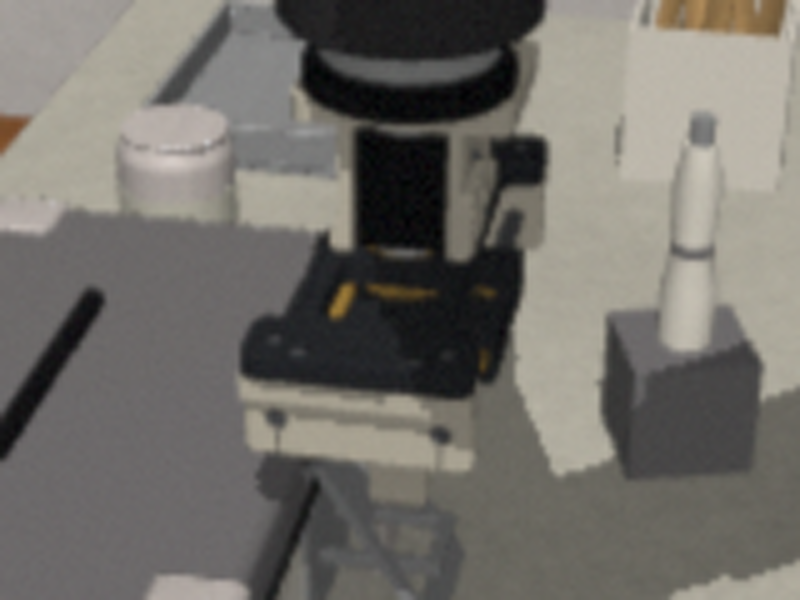

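The hasp is now about 40° from the front, with its edge running from (315,475) to (410,590) in the crop. I'll push toward the case.

```bash
python3 -m handwheel '[0.4,0,0,0,0,0, 0.8,0,0,0,0,0, 1.1,0,0,0,0,0, 1.3,0,0,0,0,0, 1.4,0,0,0,0,0, 1.4,0,0,0,0,0]'
python3 -c "
from h import *
cap('side','side3')
crop('side3',200,100,360,220,5,'c7')
st()"
```

```text
time_s: 4.0
tcp_pos: [0.5843, 0.0112, 0.1302]
eef_rot: [179.9, 0.0, -179.0]
contact_force: [-1.4, -0.6, -0.7]
gripper_width: 0.0004
{'time_s': 4.05, 'tcp_pos': [0.5843, 0.0112, 0.1303], 'eef_rot': [179.9278, 0.0533, -179.0086], 'joints': [20.2254, 16.6681, -18.4401, -0.0619, -54.8177, -109.1984], 'contact_force': [-1.015, -0.2259, -0.8902], 'gripper_width': 0.0005}
```

View pics/c7.png

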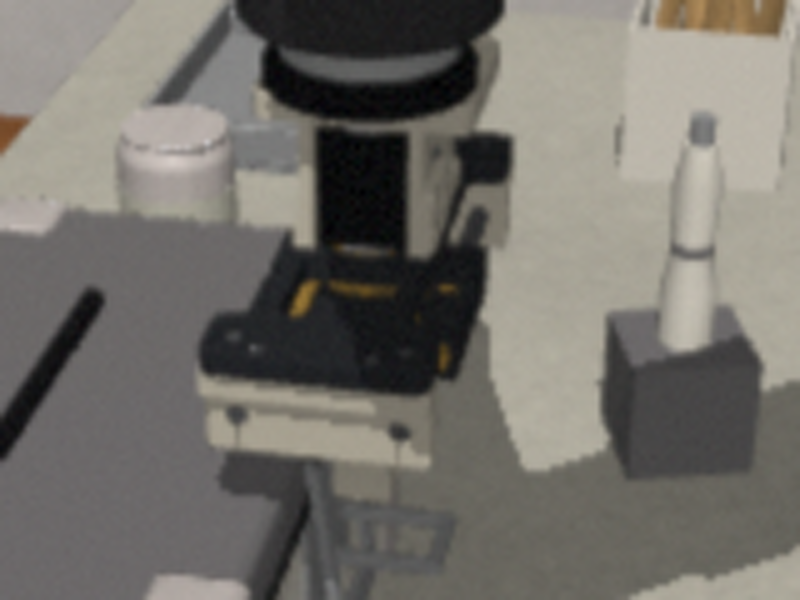

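Nearly there: the plate is still slightly tilted and no stop force has built up. I'll push in small steps.

```bash
python3 -m handwheel '[0.15,0,0,0,0,0, 0.3,0,0,0,0,0, 0.3,0,0,0,0,0]'
python3 -m handwheel '[0.15,0,0,0,0,0, 0.3,0,0,0,0,0, 0.3,0,0,0,0,0]'
python3 -m handwheel '[0.1,0,0,0,0,0, 0.2,0,0,0,0,0, 0.2,0,0,0,0,0]'
python3 -c "
from h import *
cap('side','side4')
crop('side4',200,100,360,220,5,'c8')"
```

```text
time_s: 4.35
tcp_pos: [0.5846, 0.0111, 0.1301]
eef_rot: [179.9, -0.2, -179.0]
contact_force: [-12.6, 3.3, 7.3]
gripper_width: 0.0004
time_s: 4.65
tcp_pos: [0.5845, 0.0111, 0.13]
eef_rot: [179.9, -0.5, -179.0]
contact_force: [-13.8, 4.7, 7.8]
gripper_width: 0.0004
time_s: 4.95
tcp_pos: [0.5844, 0.0111, 0.13]
eef_rot: [179.9, -0.7, -179.1]
contact_force: [-11.2, 2.6, 7.0]
gripper_width: 0.0005
```

View pics/c8.png

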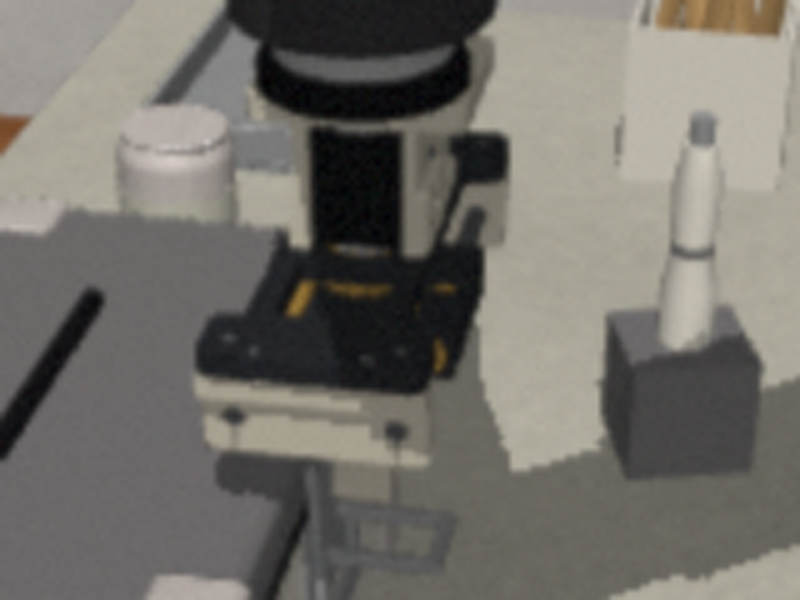

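It stopped at about 13 N. That could be the finger resting on the knuckle rather than the plate at its stop. I'll back off and check the angle.

```bash
python3 -m handwheel '[-1,0,0,0,0,0, -3,0,0,0,0,0, -6,0,2,0,0,0, -9,0,5,0,0,0, -9,4,9,0,0,0, -9,8,11,0,0,0, -9,12,12,0,0,0, -9,12,12,0,0,0]'
python3 -c "
from h import *
cap('side','side5');cap('top','top5')
crop('side5',230,130,330,230,6,'c9')
crop('top5',220,170,340,260,6,'c10')
st()"
```

```text
time_s: 5.8
tcp_pos: [0.4957, 0.1353, 0.2526]
eef_rot: [179.8, -0.4, -178.9]
contact_force: [0.3, -0.4, -0.2]
gripper_width: 0.0007
{'time_s': 5.9, 'tcp_pos': [0.4944, 0.1321, 0.2505], 'eef_rot': [179.8886, -0.644, -178.9323], 'joints': [36.6043, 4.5202, -16.7909, -0.4975, -69.1489, -125.3582], 'contact_force': [-0.6066, -0.3471, 0.3825], 'gripper_width': 0.0002}
```

View pics/c9.png

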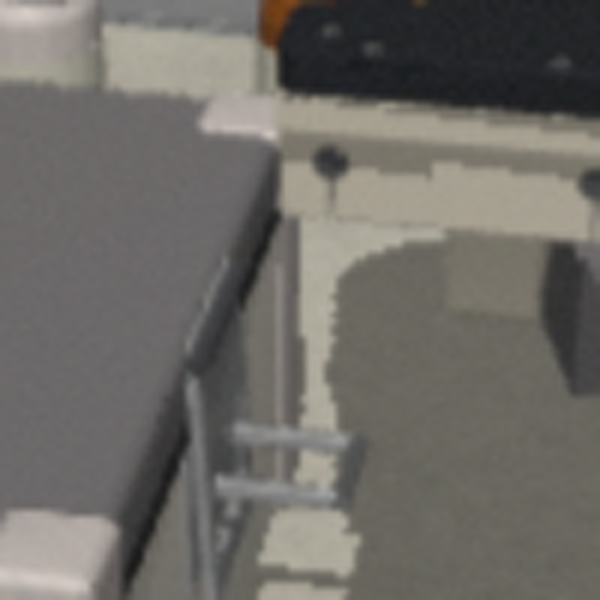

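View pics/c10.png

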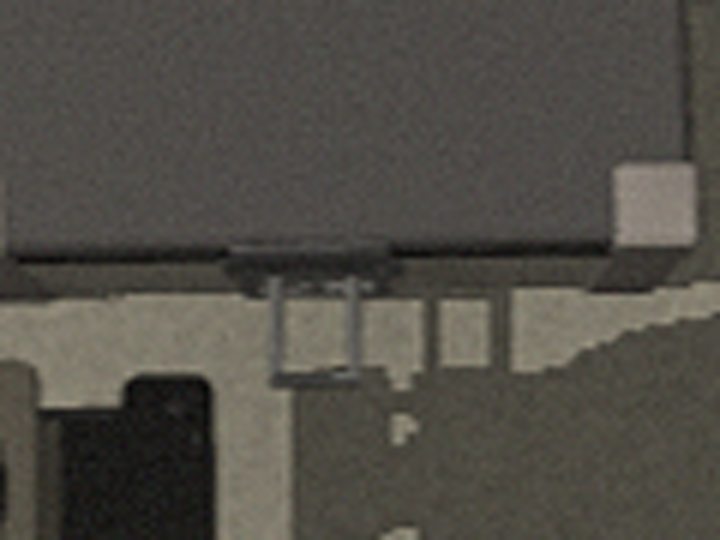

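```bash
python3 - <<'E'
from h import *
crop('side5',250,180,290,245,9,'c11')
for th in [0,.1,.2,.3]:
  out=[]
  for rr in [0,.04,.08,.092]:
    for off in (0.,):
      X=np.array([.598-rr*np.sin(th)-.002*np.cos(th),.0427,.160-rr*np.cos(th)]); out.append(((proj('side5',X)-[250,180])*9).round(0).tolist())
  print(th,out)
E
```

```text
0 [[130.0, 102.0], [132.0, 262.0], [135.0, 413.0], [135.0, 457.0]]
0.1 [[130.0, 102.0], [151.0, 263.0], [170.0, 416.0], [176.0, 461.0]]
0.2 [[130.0, 102.0], [169.0, 263.0], [206.0, 417.0], [217.0, 461.0]]
0.3 [[129.0, 102.0], [186.0, 262.0], [241.0, 414.0], [256.0, 458.0]]
```

View pics/c11.png

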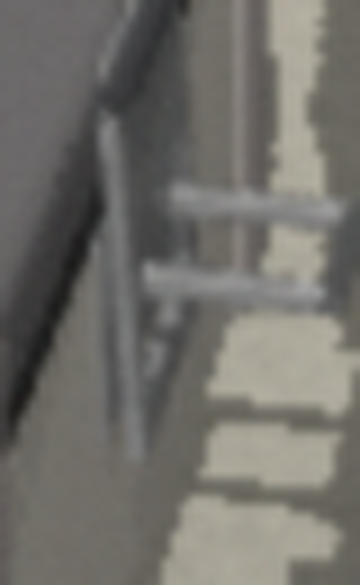

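The side view puts the hasp at about 0.07 rad, which is inside tolerance, and the staple stands through the slot. Now I'll refine the staple position and move to the pin.

```bash
python3 - <<'E'
from h import *
np.set_printoptions(precision=4,suppress=True)
t=lambda x,y:(220+x/6,170+y/6)
for a in [(284,372),(348,372),(270,385),(360,383)]: print(atz('top5',*t(*a),.110))
c=lambda x,y:(230+x/6,130+y/6)
for a,b in [((270,385),(335,498)),((360,383),(367,437))]: print(tri(('top5',*t(*a)),('side5',*c(*b))))
E
python3 -m handwheel '[0,3.5,3,0,0,0, -0.6,7,3,0,0,0, -1.2,10.5,2,0,0,0, -1.8,14,0,0,0,0, -2.3,16.7,-2,0,0,0, -2.3,16.7,-5,0,0,0, -2.3,16.7,-5,0,0,0]' 0
python3 -c "
from h import *
for n in ['wrist','side','top']: cap(n,n+'6')
crop('top6',120,220,220,290,7,'c12')
st()"
```

```text
[0.5567 0.0235 0.11  ]
[ 0.5568 -0.0026  0.11  ]
[0.5514 0.0292 0.11  ]
[ 0.5523 -0.0075  0.11  ]
(array([0.5544, 0.0297, 0.1078]), [np.float64(0.002844896969308067), np.float64(0.0028448969693079785)])
(array([ 0.5531, -0.0074,  0.1077]), [np.float64(0.0006006725737491111), np.float64(0.0006006725737490418)])
time_s: 6.6
tcp_pos: [0.4695, 0.2971, 0.1962]
eef_rot: [-179.8, -1.0, -179.0]
contact_force: [-0.5, -0.8, 0.0]
gripper_width: 0.0506
{'time_s': 6.75, 'tcp_pos': [0.4722, 0.2985, 0.2016], 'eef_rot': [179.8809, -0.5837, -178.9776], 'joints': [51.9945, 10.957, -15.7093, -0.59, -63.6099, -140.7092], 'contact_force': [0.4568, 0.2725, 0.877], 'gripper_width': 0.0629}
```

View pics/wrist6.png

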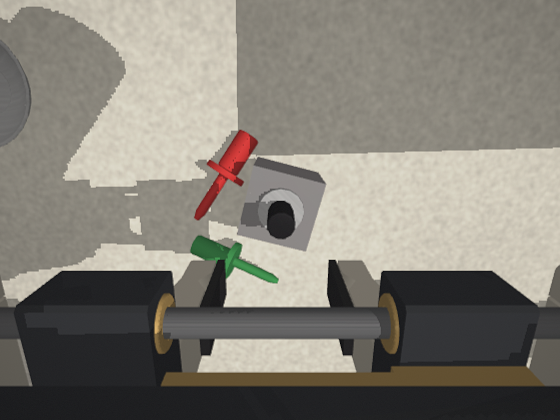

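View pics/side6.png

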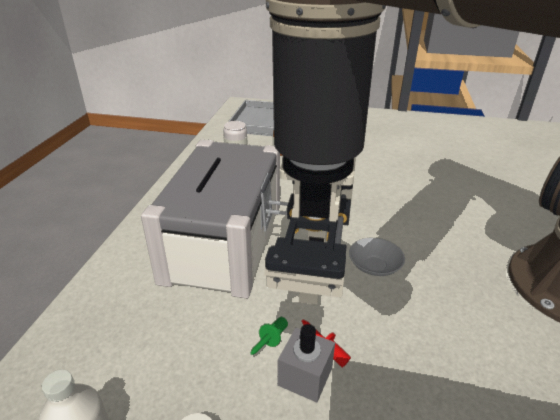

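The red and green decoys, which stood on their tips at the start, now lie beside the block. The wrist view shows the knob at about (280,218), so I'll measure it.

```bash
python3 - <<'E'
from h import *
crop('wrist6',180,130,340,260,5,'c13')
E
```

```text
(no output)
```

View pics/c13.png

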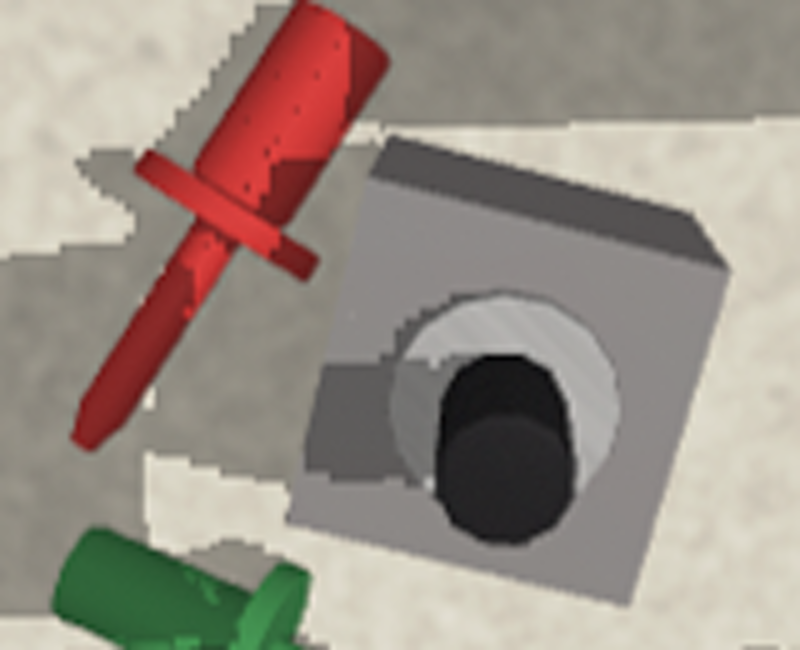

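View pics/c12.png

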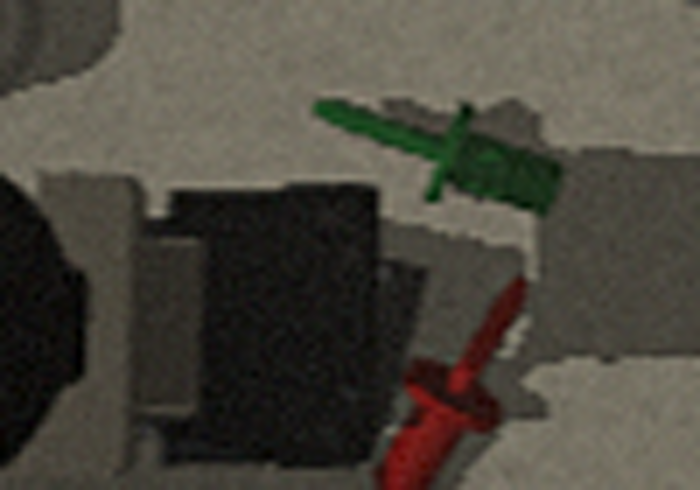

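```bash
python3 - <<'E'
from h import *
print(atz('wrist6',281,226,.108),atz('wrist6',281,211,.068),tri(('wrist6',281,226),('side0',308,328.7),('top0',155.3,267.1)))
st()
E
```

```text
[0.47239661 0.30012503 0.108     ] [0.47200007 0.30055199 0.068     ] (array([0.47205079, 0.29823517, 0.10636887]), [np.float64(0.00208965953926962), np.float64(0.0008373823242451056), np.float64(0.002383573765203869)])
{'time_s': 6.75, 'tcp_pos': [0.4722, 0.2985, 0.2016], 'eef_rot': [179.8809, -0.5837, -178.9776], 'joints': [51.9945, 10.957, -15.7093, -0.59, -63.6099, -140.7092], 'contact_force': [0.4568, 0.2725, 0.877], 'gripper_width': 0.0629}
```

```bash
python3 -m handwheel '[0,0.1,-3,0,-0.01,0, 0,0.1,-6,0,-0.01,0, 0,0.1,-9,0,-0.01,0, 0,0.1,-11.5,0,-0.01,0, 0,0.1,-12.7,0,-0.01,0, 0,0.1,-12.7,0,-0.01,0, 0,0.1,-12.7,0,-0.01,0]'
python3 -c "
from h import *
st()"
```

```text
time_s: 7.45
tcp_pos: [0.4732, 0.2999, 0.0762]
eef_rot: [179.8, 0.1, -179.0]
contact_force: [1.3, 0.2, 0.5]
gripper_width: 0.0879
{'time_s': 7.45, 'tcp_pos': [0.4732, 0.2999, 0.0762], 'eef_rot': [179.818, 0.0845, -178.9865], 'joints': [52.3501, 18.0639, -24.97, -0.0655, -46.7712, -141.2917], 'contact_force': [1.2892, 0.2172, 0.5468], 'gripper_width': 0.0879}
```

```bash
python3 -m handwheel '[-0.1,0,-0.2,0,0,0, -0.1,0,-0.2,0,0,0, -0.1,0,-0.2,0,0,0, -0.1,0,-0.2,0,0,0, -0.1,0,-0.2,0,0,0, -0.1,0,-0.2,0,0,0, -0.1,0,-0.2,0,0,0, -0.1,0,-0.2,0,0,0]' 255 25
python3 -m handwheel '[0,0,0,0,0,0, 0,0,0,0,0,0, 0,0,0,0,0,0, 0,0,0,0,0,0]'
python3 -c "
from h import *
cap('wrist','wrist7');st()"
```

```text
time_s: 8.25
tcp_pos: [0.4722, 0.2999, 0.0741]
eef_rot: [179.8, 0.1, -179.0]
contact_force: [-0.7, 0.8, -0.8]
gripper_width: 0.029
time_s: 8.65
tcp_pos: [0.4722, 0.2999, 0.0741]
eef_rot: [179.8, 0.1, -179.0]
contact_force: [0.7, -0.3, -1.0]
gripper_width: 0.0215
{'time_s': 8.7, 'tcp_pos': [0.4722, 0.2999, 0.0741], 'eef_rot': [179.8252, 0.0788, -178.9868], 'joints': [52.4367, 18.148, -25.1933, -0.0653, -46.473, -141.3785], 'contact_force': [0.6212, 0.3595, -0.7595], 'gripper_width': 0.0218}
```

View pics/wrist7.png

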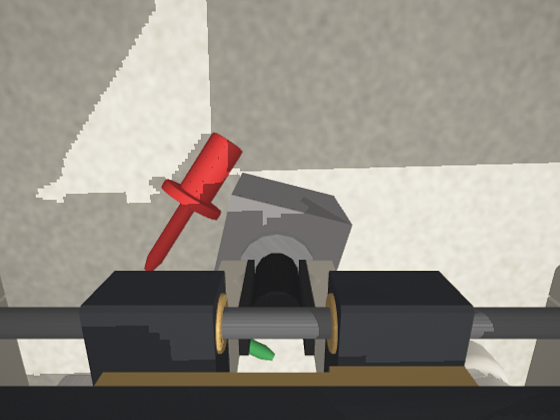

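The knob is gripped at 21.8 mm. Next I'll lift straight up and carry it over.

```bash
python3 -m handwheel '[0,0,1.5,0,0,0, 0,0,4,0,0,0, 0,0,7,0,0,0, 0,0,10,0,0,0, 0,0,13,0,0,0, 0,0,14.5,0,0,0, 0,0,14.5,0,0,0]'
python3 -c "
from h import *
cap('wrist','wrist8');cap('side','side8');st()"
```

```text
time_s: 9.4
tcp_pos: [0.4731, 0.3007, 0.2217]
eef_rot: [179.6, 0.3, -179.0]
contact_force: [0.5, -0.4, -1.3]
gripper_width: 0.0214
{'time_s': 9.5, 'tcp_pos': [0.4719, 0.2998, 0.2186], 'eef_rot': [179.8121, 0.053, -178.9978], 'joints': [52.4398, 9.8976, -14.9111, -0.0835, -65.0114, -141.4023], 'contact_force': [-0.0426, -0.1609, -1.6711], 'gripper_width': 0.0218}
```

View pics/side8.png

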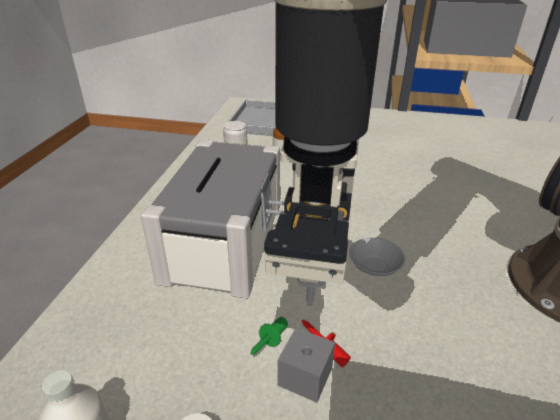

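The pin is lifted, with the shank hanging at (310,290) and the block empty. I'll carry it to above the staple at (0.570, 0.011).

```bash
python3 -m handwheel '[1,-3,0,0,0,0, 2.5,-7.3,0,0,0,0, 4,-11.8,0,0,0,0, 5.5,-16.2,0,0,0,0, 7,-20.6,0,0,0,0, 8.4,-24.8,0,0,0,0, 9.4,-27.8,0,0,0,0, 9.8,-28.9,0,0,0,0]'
python3 -m handwheel '[0,0,0,0,0,0, 0,0,0,0,0,0]'
python3 -c "
from h import *
cap('wrist','wrist9');cap('side','side9');crop('side9',210,110,350,220,5,'c14');st()"
```

```text
time_s: 10.3
tcp_pos: [0.5695, 0.0079, 0.2167]
eef_rot: [179.9, -0.1, -179.2]
contact_force: [-0.1, -0.3, -0.5]
gripper_width: 0.0218
time_s: 10.5
tcp_pos: [0.5688, 0.0079, 0.2154]
eef_rot: [179.9, -0.3, -179.2]
contact_force: [-0.2, 0.2, -0.3]
gripper_width: 0.0217
{'time_s': 10.6, 'tcp_pos': [0.5691, 0.0088, 0.2161], 'eef_rot': [179.8731, -0.1758, -179.1122], 'joints': [20.4525, 11.1566, -13.6159, -0.1963, -65.3508, -109.4828], 'contact_force': [-0.4642, -0.6116, -1.064], 'gripper_width': 0.0215}
```

View pics/c14.png

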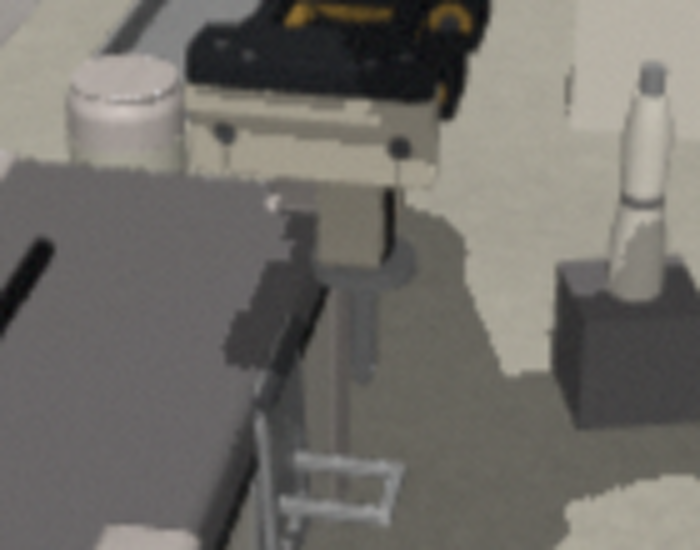

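View pics/wrist9.png

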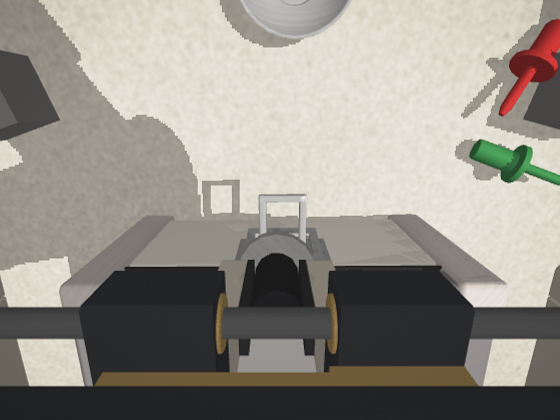

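```bash
python3 - <<'E'
from h import *
crop('wrist9',230,170,330,260,8,'c15')
for u in (258,307): print(atz('wrist9',u,197,.110))
print('tip', atz('side9',282.4,185.6,.154), proj('side9',[.569,.0088,.154]))
print('knob axis wrist', atz('wrist9',277,232,.204))
E
```

```text
[ 0.55506287 -0.0065545   0.11      ]
[0.55456733 0.03169495 0.11      ]
tip [0.5693733  0.00585617 0.154     ] [282.28427896 186.40405804]
knob axis wrist [0.54987299 0.00773219 0.204     ]
```

View pics/c15.png

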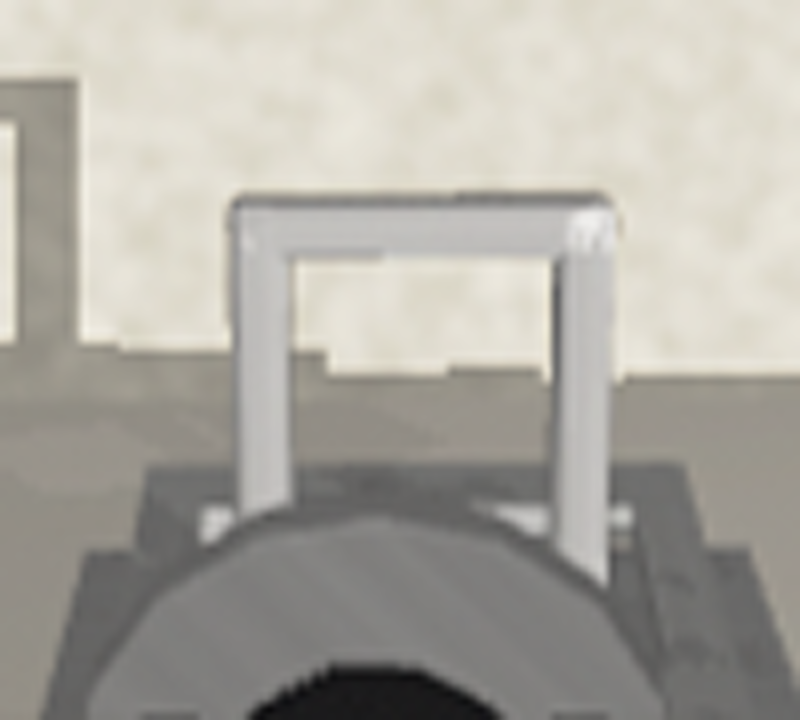

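The staple centre is at y ≈ 0.0117 (two views, 0.0107 and 0.0127), so I'll shift +0.3 cm in y, +0.1 cm in x and lower.

```bash
python3 -m handwheel '[0.1,0.3,0,0,0,0, 0.1,0.3,-1,0,0,0, 0.1,0.3,-2.5,0,0,0, 0.1,0.3,-4,0,0,0, 0.1,0.3,-5.5,0,0,0, 0.1,0.3,-6.5,0,0,0, 0.1,0.3,-7,0,0,0, 0.1,0.3,-7,0,0,0]'
python3 -c "
from h import *
cap('wrist','wrist10');cap('side','side10');crop('side10',210,110,350,220,5,'c16');st()"
```

```text
time_s: 11.4
tcp_pos: [0.5697, 0.0119, 0.1454]
eef_rot: [179.9, -0.2, -179.1]
contact_force: [-0.7, 0.7, -0.2]
gripper_width: 0.0215
{'time_s': 11.5, 'tcp_pos': [0.5704, 0.012, 0.1466], 'eef_rot': [179.8731, -0.1357, -179.0914], 'joints': [20.7285, 14.6312, -18.8426, -0.1981, -56.6111, -109.7109], 'contact_force': [-0.5195, -0.3104, -1.4118], 'gripper_width': 0.0216}
```

View pics/c16.png

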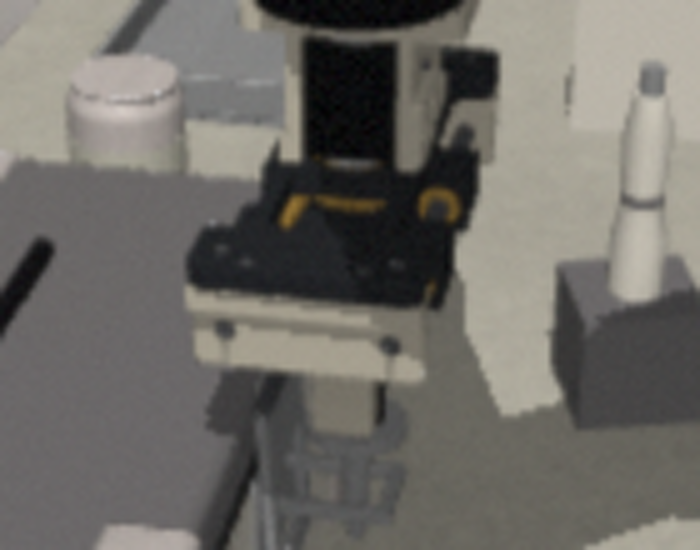

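The shank tip passes between the staple's bars (crop ~(355,520)) with no contact force. I'll continue down.

```bash
python3 -m handwheel '[0,0,-0.6,0,0,0, 0,0,-1.2,0,0,0, 0,0,-1.8,0,0,0, 0,0,-2.2,0,0,0, 0,0,-2.4,0,0,0, 0,0,-2.4,0,0,0, 0,0,-2.4,0,0,0]'
python3 -m handwheel '[0,0,-0.1,0,0,0, 0,0,-0.2,0,0,0, 0,0,-0.2,0,0,0]'
python3 -c "
from h import *
cap('side','side11');crop('side11',210,110,350,220,5,'c17');st()"
```

```text
time_s: 12.2
tcp_pos: [0.5705, 0.012, 0.1226]
eef_rot: [179.9, -0.1, -179.1]
contact_force: [-0.7, -0.1, -0.7]
gripper_width: 0.0214
time_s: 12.5
tcp_pos: [0.5709, 0.012, 0.122]
eef_rot: [179.9, -0.1, -179.1]
contact_force: [-4.0, 0.8, 8.7]
gripper_width: 0.0217
{'time_s': 12.55, 'tcp_pos': [0.5708, 0.012, 0.122], 'eef_rot': [179.8702, -0.059, -179.0659], 'joints': [20.7366, 16.0561, -20.5508, -0.177, -53.4048, -109.697], 'contact_force': [-2.9496, 0.9413, 9.3532], 'gripper_width': 0.0215}
```

View pics/c17.png

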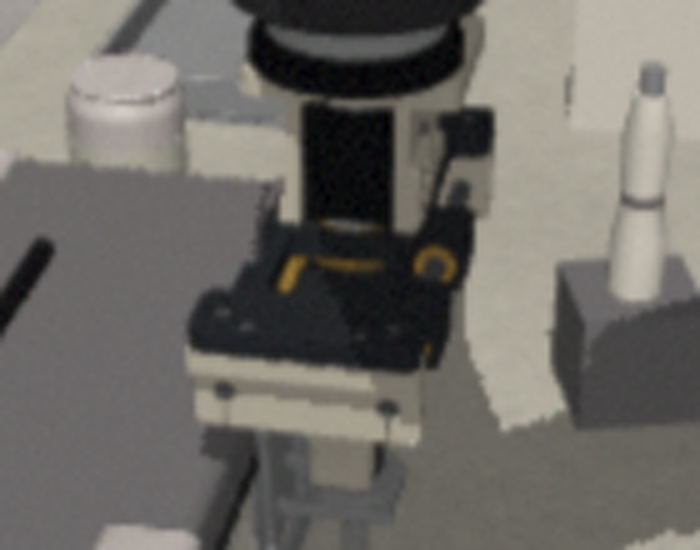

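The collar meets the loop at TCP z = 0.122 with 9 N, exactly the height expected. I'll release, rise and back away.

```bash
python3 -m handwheel '[0,0,0,0,0,0, 0,0,0,0,0,0, 0,0,0,0,0,0, 0,0,0,0,0,0, 0,0,0,0,0,0, 0,0,0,0,0,0]' 130
python3 -m handwheel '[0,0,0.5,0,0,0, 0,0,2,0,0,0, 0,0,4,0,0,0, 0,0,7,0,0,0, 0,0,10,0,0,0, 0,0,13,0,0,0, -4,0,15,0,0,0, -8,3,15,0,0,0]'
python3 -m handwheel '[-1,4,0,0,0,0, -2,8,0,0,0,0, -2,12,0,0,0,0, -2,16,0,0,0,0, -2,18,0,0,0,0, -2,18,0,0,0,0, -2,18,0,0,0,0]'
python3 -c "
from h import *
cap('side','side12');crop('side12',210,110,350,220,5,'c18');cap('top','top12');crop('top12',220,170,340,260,6,'c19');st()"
```

```text
time_s: 13.15
tcp_pos: [0.5708, 0.012, 0.1218]
eef_rot: [179.9, -0.1, -179.1]
contact_force: [0.6, 0.5, -0.2]
gripper_width: 0.0429
time_s: 13.95
tcp_pos: [0.4916, 0.0409, 0.2746]
eef_rot: [179.8, 0.2, -179.2]
contact_force: [0.9, 2.0, -0.4]
gripper_width: 0.0429
time_s: 14.65
tcp_pos: [0.4715, 0.2209, 0.2745]
eef_rot: [179.9, 0.1, -179.2]
contact_force: [0.8, -0.4, -0.4]
gripper_width: 0.0428
{'time_s': 14.75, 'tcp_pos': [0.4716, 0.2201, 0.2747], 'eef_rot': [179.8565, 0.1458, -179.2695], 'joints': [46.6479, 4.0476, -14.3357, 0.0051, -71.4122, -135.9189], 'contact_force': [-0.4611, -0.539, 0.5262], 'gripper_width': 0.0431}
```

View pics/c18.png

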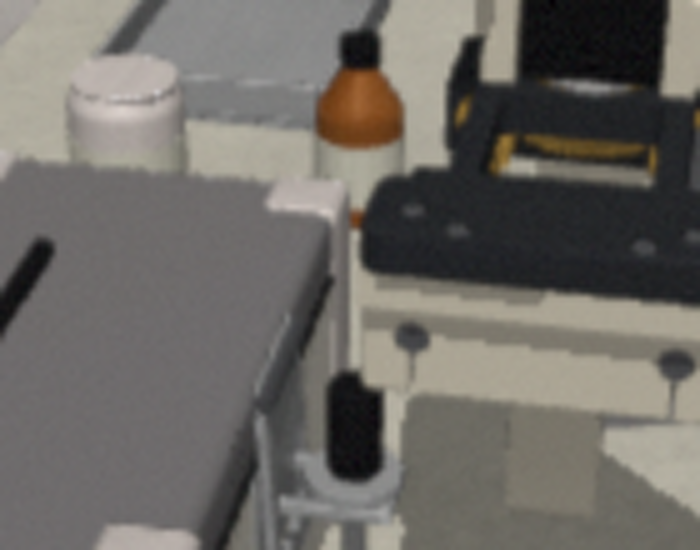

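View pics/c19.png

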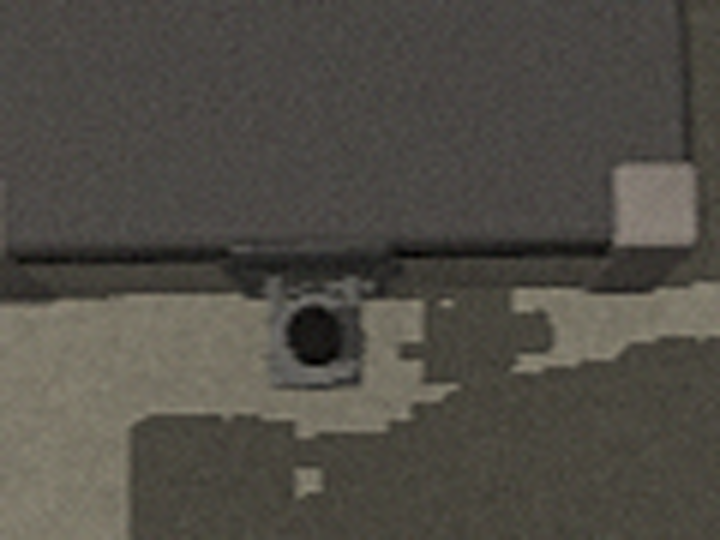

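The pin stands upright in the staple, with its collar flat on the loop. I'll recheck the hasp angle and the handpiece before handing in.

```bash
python3 - <<'E'
from h import *
a=cv2.imread('pics/side12.png')[180:245,250:290];b=cv2.imread('pics/side5.png')[180:245,250:290]
cv2.imwrite('pics/c20.png',cv2.resize(np.hstack([b,a]),None,fx=9,fy=9,interpolation=cv2.INTER_CUBIC))
a=cv2.imread('pics/top12.png')[235:290,345:425];b=cv2.imread('pics/top0.png')[235:290,345:425]
cv2.imwrite('pics/c21.png',cv2.resize(np.hstack([b,a]),None,fx=5,fy=5,interpolation=cv2.INTER_CUBIC))
E
```

```text
(no output)
```

View pics/c20.png

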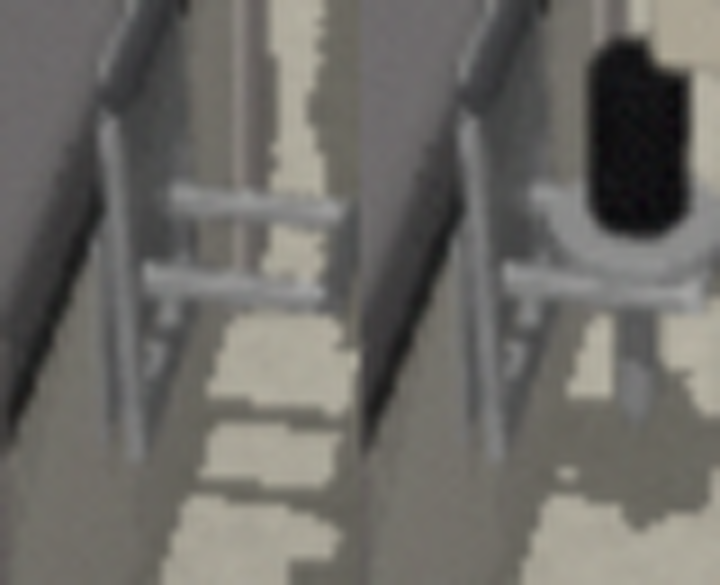

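View pics/c21.png

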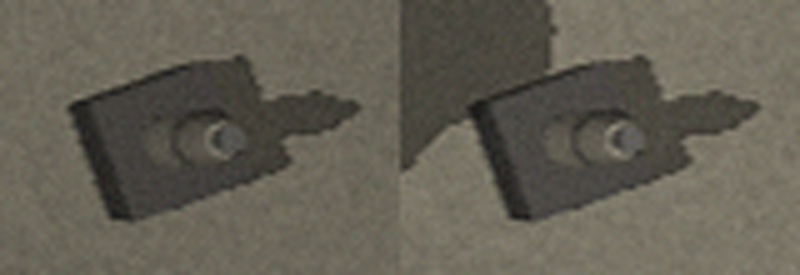

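The hasp is unchanged at about 0.07–0.08 rad and the handpiece has not moved. Handing in.

```bash
python3 -c "
from h import *
print(r.close_job());st()"
```

```text
the job is handed in; nothing more can be done
None
the job is handed in; nothing more can be done
```

The hasp is folded down with the staple through its slot, and the black-knobbed pin stands in the staple. I handed the job in at about 15 s, and it reported no verdict.

- **Hasp:** I pushed it down and then in with shut fingers until it stopped at about 13 N. It stayed slightly off flat, at about 0.07–0.08 rad in the side view (limit 0.2), probably because the finger met the hinge knuckle. I left it there, and it had not moved by the last picture.
- **Pin:** The collar met the loop at the expected height, with about 9 N of contact. After release, both cameras showed the pin upright, within a few millimetres of the loop's middle. I judged "upright" by eye and did not measure the angle.
- **Handpiece:** It had not moved between the first and last top views. The gripper was well clear of everything at hand-in.
- **Disagreements:** The top and wrist views differed by about 2 mm on the staple's sideways position, so I used the mean.
- **Red and green pins:** They stood on their tips in the first pictures and later lay on the table. I believe they toppled on their own, since the arm stayed well above them, but I did not see it happen. Both were still on the table when last seen, while I was lifting and carrying the pin.

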